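Serve the round cookie with the turner

TASK

Take the turner from its wooden rest, slide its blade under the round cookie on the baking sheet (the sheet's raised edge stops the cookie from running away) and carry the cookie over on the blade. Tip it gently, from close above, onto the plate so that it lies flat and wholly on it, without touching the cookie with the fingers, then lay the turner back on its rest as it lay before, handle in the notch. Leave the square biscuit, the cup, the pepper mill and the salt shaker where they are.

Things in the scene. Friction and masses are not known exactly. Their poses are not given: they have to be found in the camera images.
- turner_grip (a point): Where to grip the turner (slotted kitchen turner, 0.14 kg): on the middle line of its level dark-wood handle (16 wide, 20 high, from 56 mm behind this point to 24 mm ahead), half-way up. x along the handle toward the blade's front edge, y across, z up. A cranked neck joins the steel blade, whose underside lies 50 mm below this point
- turner_blade (a point): Centre of the underside of the turner's flat blade (90 long, 72 wide, 2 thick): 100 mm ahead of turner_grip along x and 50 mm below it; the front edge is 45 mm further ahead. Same axes
- handle_end (a point): Point on the handle's middle line, 43 mm behind turner_grip: the part that lies in the notch of the rest; same axes
- turner_rest: Wooden turner rest, fixed: slab 225 x 90 x 5 mm; a block at x = -156 to -130 mm with a notch along x, 30 mm wide, open upward, floor 45 mm and cheeks 58 mm above the worktop. Origin at worktop height under the resting blade's centre. The turner starts on it, blade flat on the slab (underside 5 mm above the origin), handle in the notch, its axes equal to the rest's
- sheet: Baking sheet of dark steel, fixed, lying on the glass hob (6 mm above the worktop), 230 (x) x 235 (y) mm, 3 mm thick, origin at the centre of its underside. Its +x edge alone is raised, an upright lip 18 mm high with its inner face at x = +112 mm; the other three edges are flat and open
- cookie_mid (a point): Centre of the round cookie with dark chips, rigid, 84 mm across, 12 thick, 0.055 kg, underside bevelled at the edge (4 high, 6 in). Lies on the sheet on either side of the square biscuit, 25 to 70 mm short of the lip. Friction about 0.35: it runs off the blade when that tilts by 16 to 24 degrees. Pushed by the blade it slides to the lip, then the blade runs under it
- square_mid (a point): Centre of the square biscuit, 74 x 74 x 12 mm, loose, to be left lying on the sheet
- plate: Round white plate, loose, 0.45 kg, 180 mm across, 18 mm high; origin at the centre of its underside; flat inner floor of 110 mm diameter, 5 mm above the origin, the rim rising gently outside it
- white_cup: White cup with a handle, 62 mm across, 55 mm high, standing beyond the sheet's raised edge; leave it. Origin at the centre of its underside
- pepper_mill: Dark wooden pepper mill, 58 mm across, 170 mm high, at the back; leave it. Origin at the centre of its underside
- salt_shaker: Salt shaker of glass with a metal top, 44 mm across, 90 mm high, at the back; leave it. Origin at the centre of its underside
Things that resemble listed ones, but are neither listed nor needed, are in the scene too. Of the things that look like the turner_rest, take the one that is farthest to the robot's right at the start.

How it is judged:
On the way, in this order (a step that is already met when the one before it is completed fails the run):
1. the round cookie is lifted clear of the baking sheet, riding on the turner (z of cookie_mid in the frame of sheet above 0.035 m and contact force between turner and cookie above 0.12 N), for 0.2 s.
2. the round cookie lies flat on the plate, the turner off it (horizontal distance between cookie_mid and plate below 0.055 m and z of cookie_mid in the frame of plate between 0.006 and 0.022 m and angle between the z axis of cookie_mid and the z axis of plate, either way round below 0.2 rad and angle between plate's own z axis and vertical below 0.12 rad and contact force between turner and cookie below 0.05 N), for 0.2 s.
At the end, for the whole second after the job is handed in: Cookie flat (within 0.2 rad) on the level plate, centres within 55 mm; turner on its rest, blade flat on the slab (underside under 12 mm above the worktop, tilt under 0.12 rad), handle_end within 14 mm of the rest's middle line and 118 to 168 mm behind its origin; both at rest (horizontal distance between cookie_mid and plate below 0.055 m and z of cookie_mid in the frame of plate between 0.006 and 0.022 m and angle between the z axis of cookie_mid and the z axis of plate, either way round below 0.2 rad and angle between each of plate, turner_blade's own z axis and vertical below 0.12 rad and y of handle_end in the frame of turner_rest between -0.014 and 0.014 m and x of handle_end in the frame of turner_rest between -0.168 and -0.118 m and z of handle_end in the frame of turner_rest below 0.063 m and z of turner_blade in the frame of turner_rest below 0.012 m and linear speed of each of cookie, turner below 0.03 m/s); the robot touches nothing.
It fails at once if the fingers touch the round cookie (contact force between the fingers and cookie above 0.5 N).
It fails at once if the round cookie is dropped from a height or flung (faster than 1 m/s) (linear speed of cookie above 1 m/s).
It fails at once if the square biscuit is pushed or carried more than 30 mm (distance of square_mid from where it was at the start of the episode above 0.03 m).
It fails at once if the white cup, pepper mill or salt shaker is moved more than 40 mm or tipped (distance of any of white_cup, pepper_mill, salt_shaker from where it was at the start of the episode above 0.04 m or angle between any of white_cup, pepper_mill, salt_shaker's own z axis and vertical above 0.5 rad).
It also fails if it takes over 64 s, if anything falls off the work surface, if the arm or the gripper's body presses on something with over 40 N, if the wrist force passes 120 N, or if a joint passes its speed limit or range.

ROBOT

A 7-joint arm with a two-finger parallel gripper is mounted at the origin on a cart in front of the work surface, level with it; the furniture and walls round the work are solid. World frame = base frame: x ahead of the robot, y to its left, z up, the work surface at z = 0. Lengths are in m, angles in rad, forces in N, time in s.
With the tool pointing down it reaches from about 0.425 to 0.975 m from the base axis. Payload 16.7 kg.
Tool frame: the origin (TCP) lies on the centre line of the jaws, within the pads' length; the fingertips stand 17 mm ahead of it and the grasp point (between the pads) lies 2 mm behind it; z points along the fingers, x is the direction in which the jaws open and shut, and the axes are right-handed (so a half turn about z gives the same grasp; the last joint's range is limited). The gripper opens to 85 mm and grips with 20 to 120 N. Pads are 22 mm wide; open, the fingers measure 114 mm over their backs; the gripper's body (76 mm by 85 mm) begins 54 mm behind the grasp point. The pads swing forward as they close: fully open they stand 13 mm farther back than shut.
Start: joints at [-1.359, 0.426, 0.074, 1.606, -0.034, 1.111, -0.067], TCP at [0.239, 0.631, 0.248] pointing down, gripper open.
Joint ranges: [-2.85, 2.85], [-0.5, 2.14], [-1.23, 1.37], [0.21, 2.46], [-1.02, 4.16], [0.16, 2.05], [-2.73, 2.73]. Speed limits (rad/s): [1.89, 1.89, 2.39, 2.39, 3.01, 3.01, 3.01].

INTERFACE

Orientations are given as a unit quaternion [w, x, y, z].
In Python, from station import robot, release, close, kinematics, capture, sensors gives the robot as it stands. Calls block until the motion is done:
- robot.move_to(position, orientation): joint-space move of the TCP to a pose.
- robot.line_to(position, vel=0.15, attitude=None, contact_N=None): straight line of the TCP; attitude=None keeps the orientation; vel is the mean speed in m/s. With contact_N (N) it stops when the force on the tool has changed by that much, and returns True; else False.
- robot.movej(angles): joint-space move.
- release() and close(grip_force=None): open the fingers fully, or close them until they stop; grip_force is the grip in N (None keeps the last).
- robot.hold(seconds).
- kinematics.ik(position, orientation): joint angles nearest the present ones, or None.
- capture(name): name is "scene" or "top" or "wrist"; returns a dict with "frame" (480x640x3 uint8, blue, green, red), "range_z" (480x640 float32, m along the optical axis (not along the pixel's ray), 0 where there is no reading), "K" (3x3 intrinsics, pixels), "R" (3x3) and "t" (3): a world point X has camera coordinates R X + t. Camera axes: x right, y down, z forward; pixel columns grow to the right and rows downward; lengths in m; the calibration is good to about 2 mm. The wrist camera is an equidistant fisheye: a pixel r from the principal point sees the ray r / f radians off the axis. A picture is of the moment at which its call begins.
A pose or a line that the arm cannot do raises robot.IKError and nothing moves.
- robot.finish_job(): hands the job in, once; it reports no verdict.
Readings, each from a call of its own:
- sensors.current_t(): time.
- sensors.current_joint_pos(): joint angles.
- sensors.current_qvel(): joint speeds.
- sensors.current_tau(): joint torques, N m.
- sensors.current_tcp_pos(): TCP position.
- sensors.current_orientation(): TCP orientation.
- sensors.current_force(): force on the tool from outside, world axes, zero at the start.
- sensors.current_torque(): the same for the moment, N m.
- sensors.current_gripper_width(): opening from 0.0 (shut) to 1.0 (fully open).
Only numpy, scipy, OpenCV 4.12 (cv2) and the standard library are available. Lean on these libraries where they do the work, as an engineer would, in place of code of your own. Each camera call takes 0.05 s, during which the arm holds its last target. There are 200 camera calls.

## Working session

There is one attempt and no reset: what is moved stays moved. The work goes in short steps, each a Python script; the robot and the scene stay as the last script left them, time stands still between calls to the robot, and variables do not carry over. Pictures are saved under pics/ and viewed, about 8 in all and at most 12, crops included, and the job is handed in when it is done.

```bash
mkdir -p pics; ls; python3 - <<'E'
from station import robot, capture, sensors
import cv2, numpy as np
for n in ("scene","top"):
    c=capture(n); cv2.imwrite(f"pics/{n}0.png",c["frame"]); np.savez(f"{n}0.npz",**c)
    print(n,c["K"].tolist(),c["R"].round(3).tolist(),c["t"].round(3).tolist())
print(sensors.current_t(),sensors.current_orientation())
E
```

```text
pics
scene [[493.96033181482113, 0.0, 314.6130424941216], [0.0, 493.96033181482113, 245.2948662374613], [0.0, 0.0, 1.0]] [[0.571, -0.821, 0.001], [-0.485, -0.338, -0.806], [0.663, 0.459, -0.591]] [-0.258, 0.357, 1.115]
top [[470.39589032332816, 0.0, 320.7533757122011], [0.0, 470.39589032332816, 240.36140763327847], [0.0, 0.0, 1.0]] [[-0.382, -0.924, 0.003], [-0.882, 0.363, -0.301], [0.277, -0.117, -0.954]] [0.321, 0.511, 1.589]
0.1 [ 3.48870583e-04  8.22783480e-01  5.68354662e-01 -4.49192576e-04]
```

View pics/scene0.png

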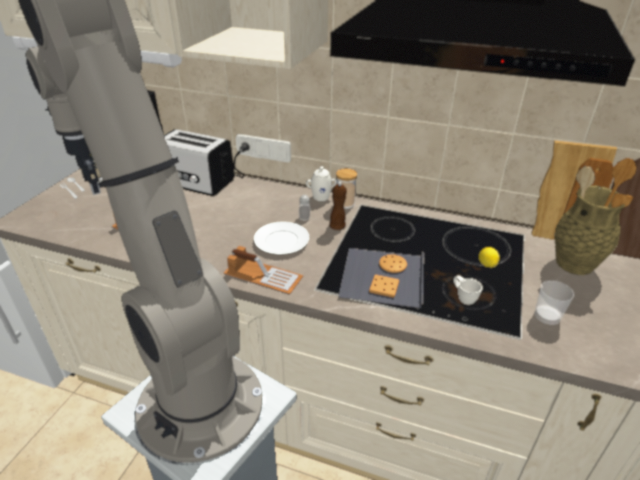

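View pics/top0.png

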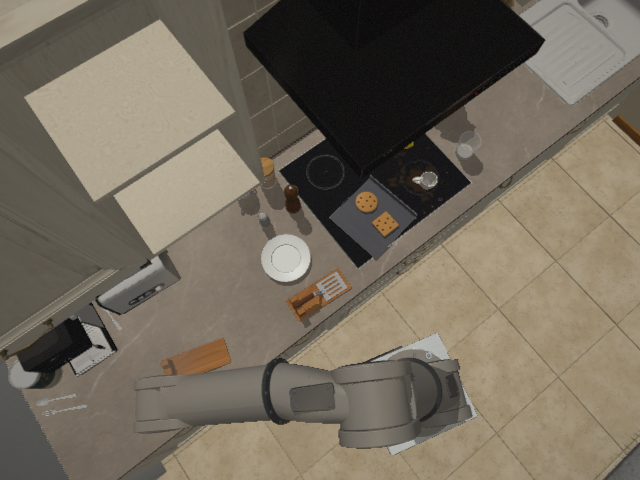

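The scene picture shows the round cookie at (393,263), square biscuit at (384,287), plate at (281,239), the turner on its rest at (265,272), the cup at (467,290), the mill at (338,207) and the salt shaker at (304,208). In the top picture these are the cookie (366,202), square (386,224), plate (286,258) and rest (320,293).

There are two rest candidates in the top picture: (320,293), with a turner on it, and a wooden board at (200,358). World +y points left in the image, so (320,293) is farthest to the right, and it also carries the slotted turner. I'll confirm that in a crop.

```bash
cat > h.py <<'E'
import numpy as np, cv2
def ray(c,uv):
    d=np.linalg.inv(c["K"])@np.array([uv[0],uv[1],1.0]); R=c["R"]; return -R.T@c["t"], R.T@d
def onz(c,uv,z):
    o,d=ray(c,uv); return o+d*(z-o[2])/d[2]
def proj(c,X):
    p=c["K"]@(c["R"]@np.asarray(X)+c["t"]); return p[:2]/p[2]
E
python3 - <<'E'
from h import *
c=dict(np.load("top0.npz"))
f=c["frame"]
a=cv2.resize(f[170:320,255:455],None,fx=4,fy=4,interpolation=cv2.INTER_CUBIC); cv2.imwrite("pics/crop1.png",a)
for n,uv,z in [("cookie",(366,202),.021),("sq",(386,224),.021),("plate",(286,258),.01),("blade",(332,288),.007),("handle",(300,305),.05),("cup",(428,180),.055),("mill",(292,190),.15),("salt",(265,217),.09),("decoy",(200,358),.01)]:
    v,u=uv[1],uv[0]; o,d=ray(c,uv); r=c["range_z"][v,u]
    print(n,onz(c,uv,z).round(3),(o+d*r).round(3))
print(sum(map(int,[1])))
E
```

```text
cookie [ 0.686 -0.121  0.021] [ 0.685 -0.12   0.024]
sq [ 0.577 -0.154  0.021] [ 0.579 -0.155  0.017]
plate [0.6   0.236 0.01 ] [0.601 0.236 0.008]
blade [0.434 0.124 0.007] [ 0.435  0.123 -0.002]
handle [0.413 0.254 0.05 ] [0.412 0.254 0.059]
cup [ 0.667 -0.364  0.055] [ 0.681 -0.38   0.014]
mill [0.783 0.133 0.15 ] [0.778 0.134 0.162]
salt [0.748 0.254 0.09 ] [0.749 0.254 0.086]
decoy [0.381 0.637 0.01 ] [0.381 0.636 0.013]
1
```

View pics/crop1.png

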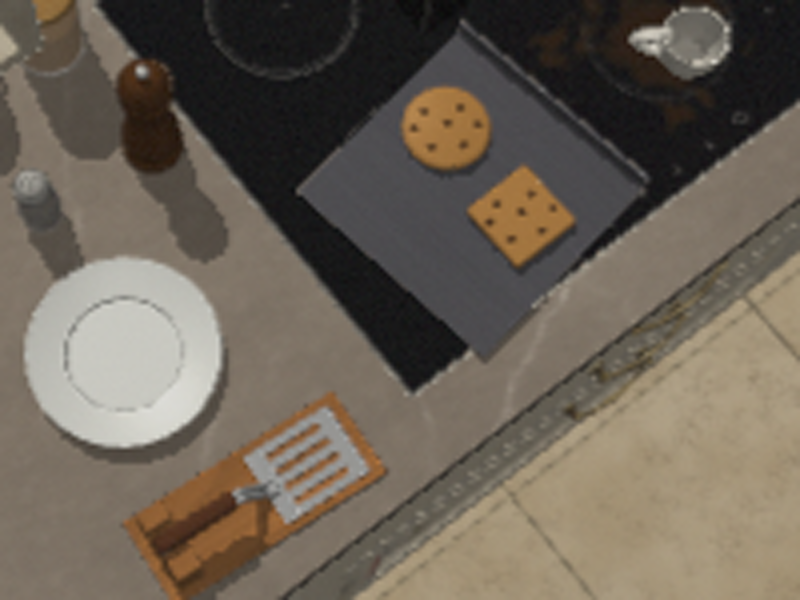

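The crop shows the only slotted turner with a dark handle, lying in a notched wooden rest at crop (255,490). That confirms the rest, which is also the rightmost. The sheet's lip runs from (460,25) to (645,185), and the cookie is at (446,128). Next I measure poses with masks.

```bash
cat > meas.py <<'E'
from h import *
c=dict(np.load("top0.npz")); f=c["frame"].astype(int); hsv=cv2.cvtColor(c["frame"],cv2.COLOR_BGR2HSV)
def blob(mask,box):
    m=np.zeros(mask.shape,np.uint8); x0,y0,x1,y1=box; m[y0:y1,x0:x1]=mask[y0:y1,x0:x1]*255
    m=cv2.morphologyEx(m,cv2.MORPH_CLOSE,np.ones((3,3)))
    cs,_=cv2.findContours(m,cv2.RETR_EXTERNAL,cv2.CHAIN_APPROX_NONE); return max(cs,key=cv2.contourArea)[:,0].astype(float)
def rect(P,z):
    W=np.array([onz(c,p,z)[:2] for p in P]); r=cv2.minAreaRect((W*1000).astype(np.float32)); return W,r
H,S,V=[hsv[...,i].astype(int) for i in range(3)]
orange=(H>5)&(H<25)&(S>110)&(V>110)
for n,box,z in [("cookie",(345,185,380,216),.021),("square",(368,205,405,242),.021)]:
    W,r=rect(blob(orange,box),z); print(n,r, cv2.minEnclosingCircle((W*1000).astype(np.float32)))
wood=(H>3)&(H<25)&(S>90)
W,r=rect(blob(wood,(283,262,356,325)),.003); print("rest",r,cv2.boxPoints(r).round(0).tolist())
print("colors",[(p,hsv[p[1],p[0]].tolist()) for p in [(350,215),(375,245),(400,240),(330,170),(310,255),(286,258),(395,205)]])
sheet=(V>55)&(V<125)&(S<70)&(f[...,0]>=f[...,2])
m=sheet|orange
P=blob(m,(325,172,422,262)); W,r=rect(P,.009); print("sheet",r,cv2.boxPoints(r).round(0).tolist())
white=(V>165)&(S<40)
W,r=rect(blob(white,(250,225,320,290)),.018); print("plate",r,cv2.minEnclosingCircle((W*1000).astype(np.float32)))
blade=(S<45)&(V>120)
W,r=rect(blob(blade,(312,262,356,305)),.007); print("blade",r,cv2.boxPoints(r).round(0).tolist())
v=c["frame"].copy()
cv2.drawContours(v,[P.astype(int)],-1,(0,0,255),1)
cv2.imwrite("pics/mask.png",cv2.resize(v[160:330,250:450],None,fx=3,fy=3))
E
python3 meas.py
```

```text
cookie ((688.08837890625, -121.96035766601562), (83.0089111328125, 77.147705078125), 67.63023376464844) ((689.0175170898438, -122.34273529052734), 41.51177215576172)
square ((581.5372314453125, -150.81890869140625), (71.54927825927734, 72.59077453613281), 16.426298141479492) ((581.770263671875, -149.62161254882812), 46.5858039855957)
rest ((433.4050598144531, 176.92123413085938), (91.43911743164062, 225.170654296875), 10.377293586730957) [[368.0, 279.0], [409.0, 58.0], [499.0, 74.0], [458.0, 296.0]]
colors [((350, 215), [120, 10, 79]), ((375, 245), [150, 7, 77]), ((400, 240), [17, 46, 138]), ((330, 170), [105, 21, 24]), ((310, 255), [20, 18, 128]), ((286, 258), [26, 10, 200]), ((395, 205), [130, 10, 78])]
sheet ((629.1292114257812, -126.19180297851562), (233.95761108398438, 240.07513427734375), 24.33574104309082) [[473.0, -65.0], [572.0, -284.0], [785.0, -187.0], [686.0, 31.0]]
plate ((601.41552734375, 237.09718322753906), (174.098388671875, 176.99627685546875), 5.140902519226074) ((601.9810791015625, 237.81166076660156), 89.24785614013672)
blade ((442.9099426269531, 122.61895751953125), (70.85836029052734, 89.21503448486328), 9.73791217803955) [[400.0, 161.0], [416.0, 73.0], [485.0, 85.0], [470.0, 173.0]]
```

```bash
cat >> h.py <<'E'
from scipy.spatial.transform import Rotation as Ro
YR=np.radians(-79.6); YS=np.radians(-65.7)
GRIP=np.array([.4249,.2210,.055])      # turner_grip at rest
MID=np.array([.5795,-.017])            # mid of the sheet's -x edge
def T(yaw,p=0): return (Ro.from_euler("z",yaw)*Ro.from_euler("y",p)).as_matrix()  # p>0: nose down
def pose(G,yaw,p=0):
    t=T(yaw,p); R=np.c_[t[:,1],t[:,0],-t[:,2]]; q=Ro.from_matrix(R).as_quat()
    return np.asarray(G)-0.002*t[:,2], np.r_[q[3],q[:3]]
def front(F,yaw,p=0): return np.asarray(F)-T(yaw,p)@[.145,0,-.05]   # grip for front-edge point
def sheet(x,y,z):
    u=T(YS); w=np.r_[MID,0]+u@[x+.115,y,0]; w[2]=z; return w
E
python3 - <<'E'
from h import *
from station import *
p,q=pose(GRIP,YR)
release()
robot.move_to(p+[0,0,.12],q); print(sensors.current_joint_pos(),sensors.current_t())
robot.line_to(p,.15,contact_N=15); 
print(sensors.current_tcp_pos(),p,sensors.current_t())
close(100); print(sensors.current_gripper_width(),sensors.current_force())
robot.line_to(p+[0,0,.09],.1)
print(sensors.current_gripper_width(),sensors.current_force(),sensors.current_t())
for n in ("top","scene"):
    c=capture(n); np.savez(f"{n}1.npz",**c)
    if n=="top": cv2.imwrite("pics/top1.png",cv2.resize(c["frame"][170:320,255:455],None,fx=4,fy=4,interpolation=cv2.INTER_CUBIC))
    else: cv2.imwrite("pics/scene1.png",cv2.resize(c["frame"][180:330,200:400],None,fx=4,fy=4,interpolation=cv2.INTER_CUBIC))
for n,a in [("start",(front(sheet(-.03,.057,.02),YS),YS)),("end",(front(sheet(.105,.057,.009),YS),YS)),("tip",(front([.601,.237,.01],YS,.5),YS,.5))]:
    print(n,a[0],kinematics.ik(*pose(*a)))
E
```

```text
[-1.02323326  0.20888404  0.46269973  2.1307272  -0.126208    0.82684984
 -0.29983106] 1.9917
[0.42527844 0.22123501 0.05353588] [0.4249 0.221  0.053 ] 2.9417
0.16759656438645235 [-3.28893559 -0.77795341 12.23076265]
0.17294152894484496 [-0.37900856  0.08973155 -1.63582044] 4.6417
start [0.60675913 0.06114052 0.07      ] [-0.53026602  0.57241898  0.42819414  1.91067903 -0.343797    0.73054839
  0.52079506]
end [ 0.66231356 -0.06189893  0.059     ] [-0.30565828  0.65990651  0.42112428  1.78121783 -0.36502958  0.77822576
  0.72430473]
tip [0.55849954 0.33112808 0.12339583] [-0.54134998  0.57325192  0.19479689  1.79643816 -0.76272058  0.96610778
  0.55453116]
```

View pics/scene1.png

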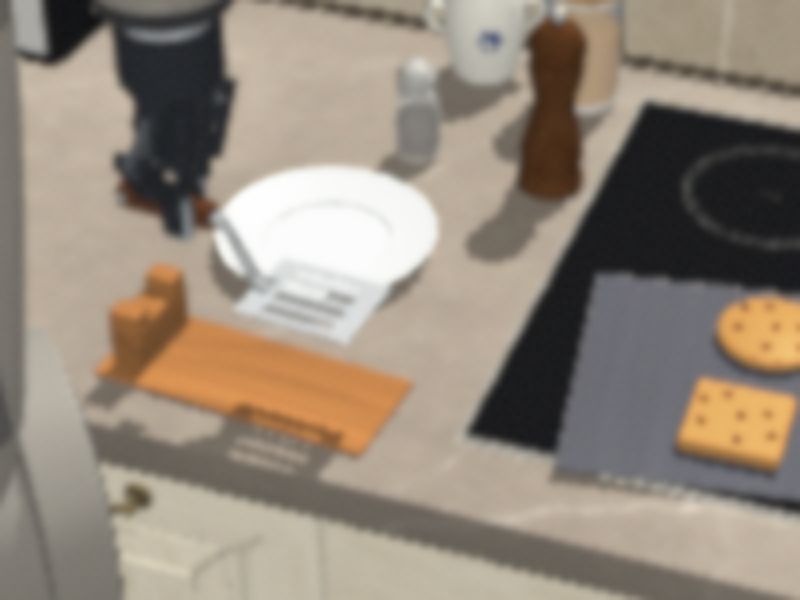

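The scene crop shows the turner lifted off the rest and held by the handle, with the blade (310,300) looking level and the empty notch at (150,310). I'll check blade tilt and height numerically.

```bash
python3 - <<'E'
from h import *
c=dict(np.load("top1.npz")); 
G=GRIP+[0,0,.09]; t=T(YR)
# expected blade corners
hsv=cv2.cvtColor(c["frame"],cv2.COLOR_BGR2HSV).astype(int)
cor=np.array([proj(c,G+t@[x,y,-.048]) for x,y in [(.055,-.036),(.145,-.036),(.145,.036),(.055,.036)]])
print(cor.round(1).tolist())
pts=[];x0,y0=cor.min(0).astype(int)-4;x1,y1=cor.max(0).astype(int)+5
bl=((hsv[...,1]<45)&(hsv[...,2]>120)).astype(np.uint8)
for v in range(y0,y1):
  for u in range(x0,x1):
    r=c["range_z"][v,u]
    if r>0:
        o,d=ray(c,(u,v)); P=o+d*r
        L=t.T@(P-G)
        if abs(L[2]+.05)<.02: pts.append(L)
pts=np.array(pts); A=np.c_[pts[:,:2],np.ones(len(pts))]; s,*_=np.linalg.lstsq(A,pts[:,2],rcond=None)
print(len(pts),s,pts.min(0),pts.max(0),"z at blade centre",s@[.1,0,1], "resid",(A@s-pts[:,2]).std())
sel=pts[(pts[:,0]>.06)]; print(np.median(sel,0))
from station import capture
w=capture("wrist"); cv2.imwrite("pics/w1.png",w["frame"])
E
```

```text
[[326.7, 295.9], [348.8, 281.7], [337.2, 264.5], [315.2, 278.3]]Traceback (most recent call last):
  File "<stdin>", line 17, in <module>
IndexError: too many indices for array: array is 1-dimensional, but 2 were indexed
```

View pics/top1.png

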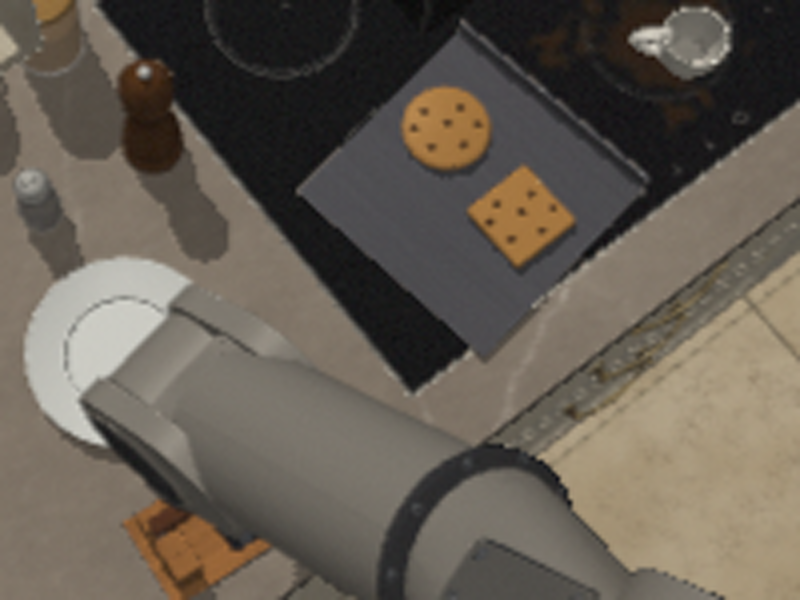

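In the top crop the arm hides the blade, so I use the scene camera's range instead.

```bash
cat >> h.py <<'E'
def bladefit(c,G,yaw,p=0):
    t=T(yaw,p); o=-c["R"].T@c["t"]
    cor=np.array([proj(c,G+t@[x,y,-.048]) for x,y in [(.055,-.036),(.145,-.036),(.145,.036),(.055,.036)]])
    x0,y0=cor.min(0).astype(int)-6;x1,y1=cor.max(0).astype(int)+7; V,U=np.mgrid[y0:y1,x0:x1]; V=V.ravel();U=U.ravel()
    r=c["range_z"][V,U].astype(float); d=np.c_[U,V,np.ones(len(U))]@np.linalg.inv(c["K"]).T@c["R"]
    L=(o+d*r[:,None]-G)@t; L=L[(abs(L[:,2]+.048)<.025)&(L[:,0]>.05)]
    for _ in range(3):
        A=np.c_[L[:,:2],np.ones(len(L))]; s=np.linalg.lstsq(A,L[:,2],rcond=None)[0]; e=abs(A@s-L[:,2]); L=L[e<.006]
    return len(L),s.round(3),(s@[.1,0,1]).round(4),np.percentile(L,[1,99],axis=0).round(4).tolist()
E
python3 - <<'E'
from h import *
print(bladefit(dict(np.load("scene1.npz")),GRIP+[0,0,.09],YR))
E
```

```text
(424, array([-0.01 , -0.012, -0.049]), np.float64(-0.0504), [[0.0554, -0.0381, -0.0544], [0.1458, 0.0353, -0.0443]])
```

The blade fit agrees with the expected grip: level within 0.7° and extents within 2 mm. Now I slide it under the cookie.

```bash
python3 - <<'E'
from h import *
from station import *
Y=.057; P=.02
s=lambda x,z,p=P: pose(front(sheet(x,Y,z),YS,p),YS,p)
p,q=s(-.03,.06); robot.line_to(p,.2,attitude=q); robot.hold(.3)
p,q=s(-.03,-.004); hit=robot.line_to(p,.03,contact_N=2.0)
z=sensors.current_tcp_pos()[2]; zf=z-p[2]-.004; print("contact",hit,"front z",zf,sensors.current_force(),sensors.current_t())
g,_=s(.103,zf); 
hit=robot.line_to(g,.05,contact_N=14)
print(hit,sensors.current_tcp_pos()-g,sensors.current_force(),sensors.current_t())
c=capture("top"); np.savez("top2.npz",**c)
d=capture("scene"); np.savez("scene2.npz",**d)
a=[cv2.resize(x,(400,300)) for x in (c["frame"][170:260,320:440],d["frame"][225:315,330:450])]
cv2.imwrite("pics/slide.png",np.hstack(a))
E
```

```text
contact True front z 0.007913886188997698 [1.37024917 0.13619665 3.04582711] 7.95
False [-2.76426072e-05  8.10578819e-05 -8.99576146e-07] [-1.29631459  3.10243536  4.52940765] 10.7667
```

View pics/slide.png

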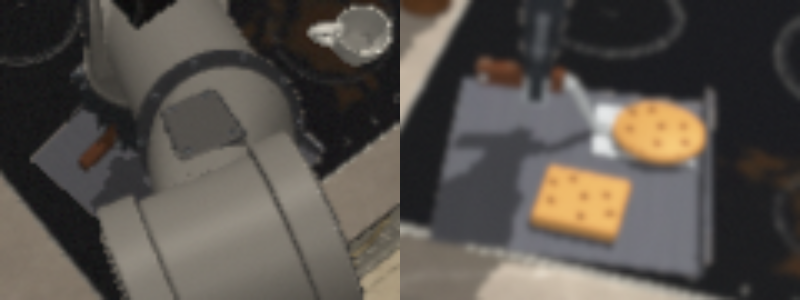

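The cookie (right panel, 660,132) is against the lip and sitting on the blade, with the blade's rear visible at (605,125). The square hasn't moved. Now I lift.

```bash
python3 - <<'E'
from h import *
from station import *
Y=.057
s=lambda x,z,p: pose(front(sheet(x,Y,z),YS,p),YS,p)
p,q=s(.100,.030,-.03); robot.line_to(p,.05,attitude=q)
p,q=s(.09,.09,-.06); robot.line_to(p,.08,attitude=q); robot.hold(.4)
print(sensors.current_force(),sensors.current_t())
d=capture("scene"); np.savez("scene3.npz",**d)
cv2.imwrite("pics/lift.png",cv2.resize(d["frame"][200:320,320:480],(800,600)))
H,S,V=[x.astype(int) for x in cv2.split(cv2.cvtColor(d["frame"],cv2.COLOR_BGR2HSV))]
m=(H>5)&(H<25)&(S>110)&(V>110); m[:200]=0;m[275:]=0;m[:,:380]=0;m[:,430:]=0
v,u=np.nonzero(m&(d["range_z"]>0)); P=[]
for a,b in zip(u,v):
    o,r=ray(d,(a,b)); P.append(o+r*d["range_z"][b,a])
P=np.array(P); G=front(sheet(.09,Y,.09),YS,-.06); L=(P-G)@T(YS,-.06)
print("cookie in turner frame",len(L),np.median(L,0),np.percentile(L,[2,98],axis=0))
E
```

```text
[ 0.38276352 -0.67816106 -2.15319291] 12.5917
cookie in turner frame 425 [ 0.11520926 -0.00932422 -0.03926179] [[ 0.07818059 -0.04610835 -0.13675084]
 [ 0.15492387  0.17151311 -0.03473722]]
```

View pics/lift.png

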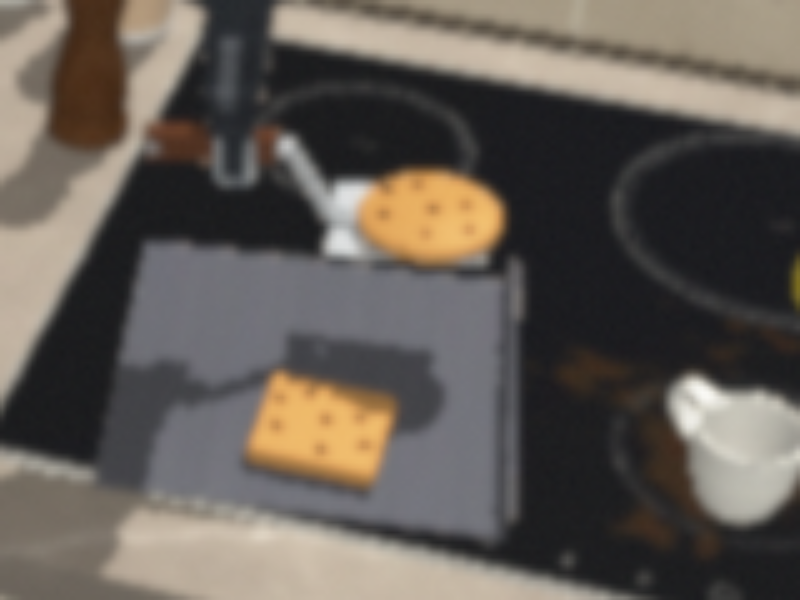

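The cookie rides on the blade at (432,215), about 12 mm past the front edge. Its centre is about 115 mm ahead of the grip. Next I carry it over the plate and tip.

```bash
cat >> h.py <<'E'
PL=np.array([.6015,.2375])
def tip(f,z,p):
    F=np.r_[PL,z]+T(YS)@[f,0,0]; G=front(F,YS,p); return pose(G,YS,p)
E
python3 - <<'E'
from h import *
from station import *
p,q=tip(.027,.10,-.06); robot.line_to(p,.15,attitude=q); robot.hold(.3)
p,q=tip(.027,.035,0); robot.line_to(p,.08,attitude=q)
for a,z in [(.15,.022),(.25,.014),(.32,.0115)]:
    p,q=tip(.027,z,a); robot.line_to(p,.05,attitude=q)
robot.hold(.2); print(sensors.current_t(),sensors.current_force())
def look(i):
    d=capture("scene"); np.savez(f"tip{i}.npz",**d)
    return cv2.resize(d["frame"][205:265,240:320],(400,300))
im=[look(0)]
for i,a in enumerate((.38,.44)):
    p,q=tip(.027,.0115,a); robot.line_to(p,.03,attitude=q); robot.hold(.3); im.append(look(i+1))
print(sensors.current_t(),sensors.current_force())
cv2.imwrite("pics/tip.png",np.vstack([np.hstack(im[:2]),np.hstack([im[2],im[2]*0])]))
E
```

```text
17.9 [ 0.23585189  0.14491078 -2.05218058]
19.5667 [ 0.26368989 -0.37855827 -2.08804694]
```

View pics/tip.png

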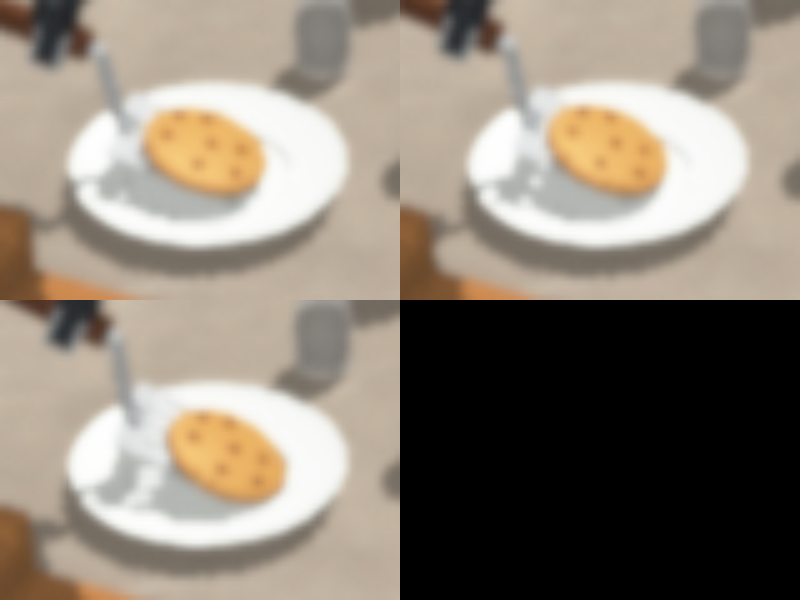

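In the third panel, at 0.44 rad, the cookie has slid about 12 mm and its leading edge rests on the plate floor (275,490). Now I retract.

```bash
python3 - <<'E'
from h import *
from station import *
p,q=tip(-.045,.0125,.44); robot.line_to(p,.06); robot.hold(.1)
p,q=tip(-.062,.018,.44); robot.line_to(p,.06)
p,q=tip(-.10,.07,.3); robot.line_to(p,.1,attitude=q); robot.hold(.2)
print(sensors.current_t(),sensors.current_force(),sensors.current_gripper_width())
d=capture("scene"); np.savez("scene4.npz",**d); G=front(np.r_[PL,.07]+T(YS)@[-.1,0,0],YS,.3)
cv2.imwrite("pics/placed.png",cv2.resize(d["frame"][190:295,220:360],(800,600)))
H,S,V=[x.astype(int) for x in cv2.split(cv2.cvtColor(d["frame"],cv2.COLOR_BGR2HSV))]
m=(H>5)&(H<25)&(S>110)&(V>110); m[:215]=0;m[260:]=0;m[:,:255]=0;m[:,320:]=0
v,u=np.nonzero(m&(d["range_z"]>0)); P=np.array([ray(d,(a,b))[0]+ray(d,(a,b))[1]*d["range_z"][b,a] for a,b in zip(u,v)])
P=P[np.linalg.norm(P[:,:2]-PL,axis=1)<.1]; A=np.c_[P[:,:2]-PL,np.ones(len(P))]
print("cookie - plate",P.mean(0)-np.r_[PL,0],"plane",np.linalg.lstsq(A,P[:,2],rcond=None)[0])
m=((V>165)&(S<40)); m[:215]=0;m[262:]=0;m[:,:245]=0;m[:,:]=m; m[:,316:]=0
ys,xs=np.nonzero(m); print("plate bbox px",xs.min(),xs.max(),ys.min(),ys.max())
print(bladefit(d,G,YS,.3))
E
```

```text
22.4417 [-0.26227232  0.64650025 -2.0800182 ] 0.16693455150993292
cookie - plate [-0.00597958 -0.01396085  0.01516777] plane [0.01369988 0.01042508 0.01539523]
plate bbox px 245 310 215 261
(325, array([-0.018,  0.001, -0.048]), np.float64(-0.05), [[0.057, -0.038, -0.0555], [0.1464, 0.0345, -0.0441]])
```

View pics/placed.png

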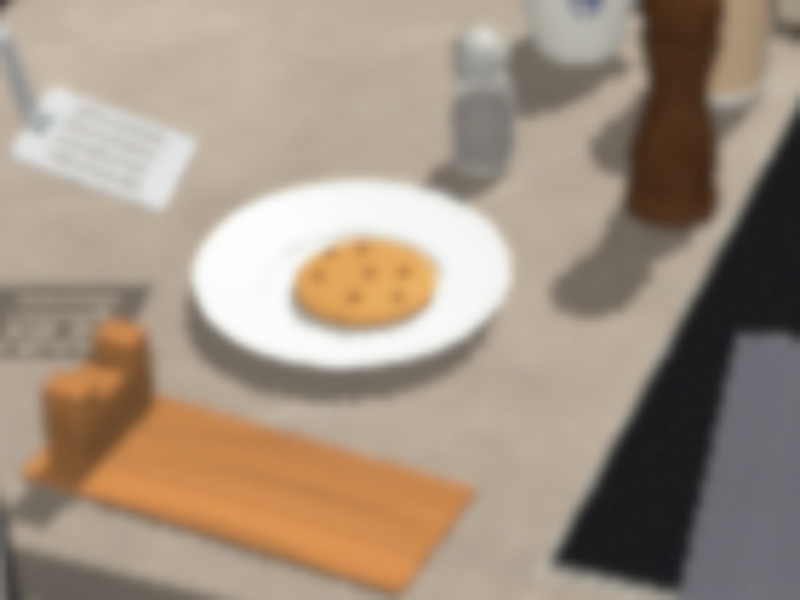

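The cookie lies flat on the plate at (365,282), about 15 mm off centre, with the surface slope under 0.02 rad. The salt shaker and mill are undisturbed. Now I return the turner.

```bash
python3 - <<'E'
from h import *
from station import *
P=-.015
robot.line_to(sensors.current_tcp_pos()+[0,0,.06],.15)
p,q=pose(GRIP+[0,0,.10],YR,P); robot.line_to(p,.2,attitude=q); robot.hold(.2)
robot.line_to(p-[0,0,.085],.1); robot.hold(.2)
hit=robot.line_to(p-[0,0,.104],.02,contact_N=3)
print(hit,sensors.current_tcp_pos(),sensors.current_force(),sensors.current_t())
release(); robot.hold(.2)
robot.line_to(p+[0,0,.08],.12); print(sensors.current_t())
# clear the view
robot.move_to([.35,.5,.3],q); robot.hold(.5)
print(sensors.current_t(),sensors.current_force())
for n in ("top","scene"):
    c=capture(n); np.savez(f"{n}5.npz",**c)
    if n=="top": cv2.imwrite("pics/end_top.png",cv2.resize(c["frame"][170:320,255:455],None,fx=4,fy=4,interpolation=cv2.INTER_CUBIC))
    else: print(bladefit(c,GRIP,YR)); cv2.imwrite("pics/end_sc.png",cv2.resize(c["frame"][190:295,220:360],(800,600)))
E
sed 's/top0/top5/' meas.py > m5.py; python3 m5.py
```

```text
True [0.42489039 0.22082384 0.05355903] [-1.10477763 -1.45292563  9.67684422] 26.5167
29.0417
30.6833 [-0.51860113 -0.86883162  0.4231583 ]
(1283, array([-0.017, -0.018, -0.051]), np.float64(-0.0532), [[0.052, -0.074, -0.0594], [0.1834, 0.1036, -0.0474]])Traceback (most recent call last):
  File "m5.py", line 12, in <module>
    W,r=rect(blob(orange,box),z); print(n,r, cv2.minEnclosingCircle((W*1000).astype(np.float32)))
             ~~~~^^^^^^^^^^^^
  File "m5.py", line 6, in blob
    cs,_=cv2.findContours(m,cv2.RETR_EXTERNAL,cv2.CHAIN_APPROX_NONE); return max(cs,key=cv2.contourArea)[:,0].astype(float)
                                                                             ~~~^^^^^^^^^^^^^^^^^^^^^^^^
ValueError: max() iterable argument is empty
```

View pics/end_top.png

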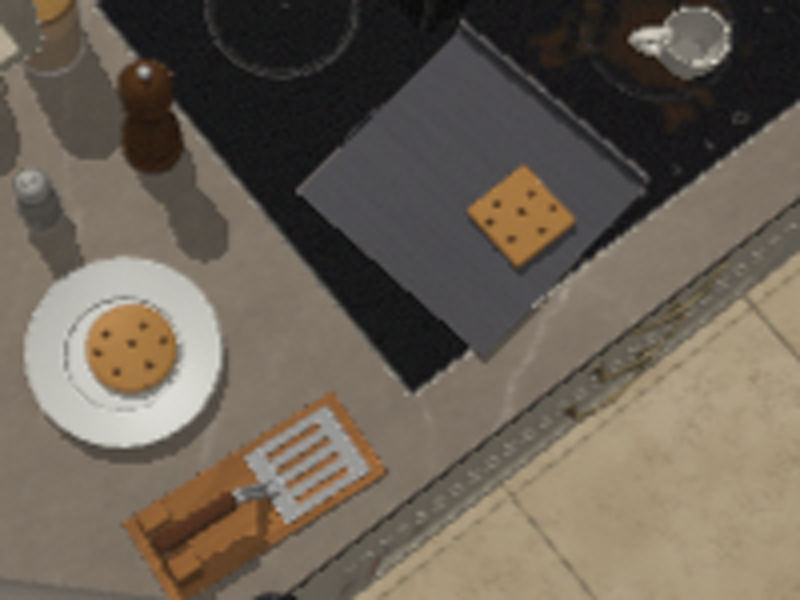

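View pics/end_sc.png

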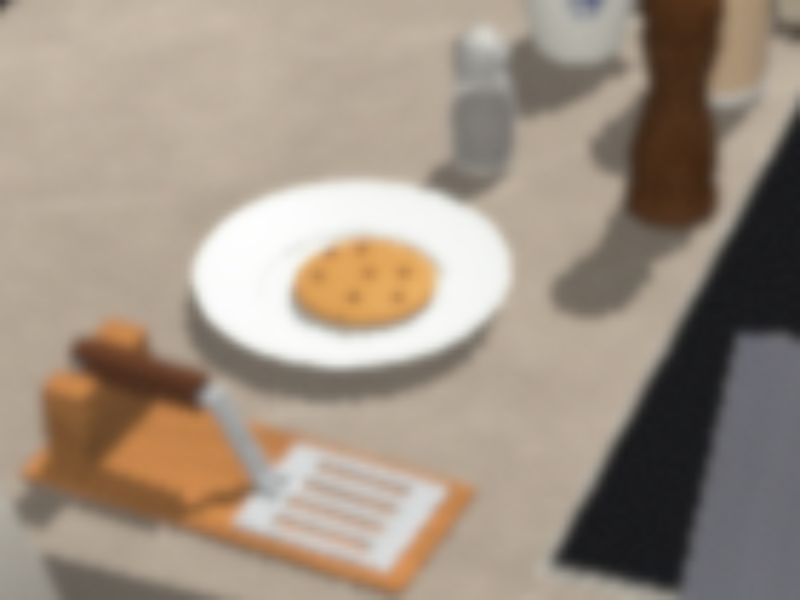

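The final pictures show the turner as it first lay, with its handle in the notch (top crop 190,520) and the blade flat on the slab (310,462). The cookie is on the plate floor at (131,348), and the square (521,217), cup, mill and salt shaker are at their original pixels. I'm handing in.

```bash
python3 -c "
from station import *
robot.finish_job(); print(sensors.current_t())"
```

```text
the job is handed in; nothing more can be done
the job is handed in; nothing more can be done
```

The job is done and handed in at about 31 s of the 64 s allowed; no verdict is reported.

**What I did:** I gripped the turner on the rightmost rest and slid its blade under the round cookie against the lip. I carried the cookie to the plate and tipped it from about 1 cm above, tilting to 0.44 rad. I then drew the blade out backwards and laid the turner back in the notch.

**Last checks:**
- **Cookie:** it lies flat on the plate floor, about 15 mm off centre (limit 55 mm), with a surface slope under 0.02 rad.
- **Turner:** in the final pictures it lies as it did at the start. The grip was let go within about 1 mm of its original position.
- **Other things:** the square biscuit, cup, mill and salt shaker look unmoved in the pictures.

**Checks that failed:**
- My rerun of the start measurements crashed, because the cookie was no longer in its old search box. The turner's return and the unmoved things were therefore checked by eye, not measured.
- The last blade-plane fit also picked up slab and worktop points. It read 5 mm low, so I gave it no weight.

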